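Check an unlabelled jar against the inspection lamp

TASK

First slide the dimmer of the inspection lamp all the way to its bright end stop, where the printed wedge is wide. Then lift the one jar that has no blue label on its gold lid out of the crate and hold it in front of the leaning light panel, tipped over so that its base squarely faces the middle of the panel, about 6 cm away and not touching the lamp, for the light to shine up through the glass. Finish while still holding it there, motionless in the gripper, with the labelled jars left in their cells and nothing else on the table disturbed.

Things in the scene. Friction and masses are not known exactly. Their poses are not given: they have to be found in the camera images.
- jar: the jar to check: sealed amber glass, plain gold screw lid, no blue label. 100 mm tall; lid 58 mm across, 14 mm high, glass 56 mm; 0.25 to 0.4 kg. Starts upright in a crate cell, its base 5 mm above the table. Origin at the centre of its underside (its base); z along its axis to the lid. Round: its yaw means nothing. Can be gripped from above by the lid and the top of the glass
- jar_lid (a point): centre of the top of that jar's plain gold lid, 100 mm above its base
- crate: fixed black open-work crate, 200 mm (its x) by 300 mm (its y), 58 mm high, floor 5 mm; origin under its centre. Dividers with tops 50 mm above the table make 8 cells, centres at x = -47.5, 47.5 and y = -109, -36, 36, 109 mm; jars stand in them with play. Between neighbouring jars: about 37 mm along x (room for a finger), 14 mm along y (none). On the left or right, the lamp on the other side
- lamp: fixed grey inspection lamp, 220 mm wide, 250 mm deep: control box on the near side, leaning white panel beyond. Origin on the table 70 mm beyond the middle of the box; x points away from the robot's side, y the way the dimmer slides. Box 72 mm (x) by 150 mm (y), top at 34 mm; orange wedge printed by the slot, wide at the bright (+y) end. Middle of the panel's face at x 80, z 110 mm
- panel: the lamp's light panel, 200 mm square, white face in an aluminium frame, leaning back 45 degrees, so that it looks up and towards the robot's side. Origin in the middle of its face; z straight out of the face, x up its slope, y across it (the lamp's y). Its lower edge is 40 mm, its upper edge 181 mm above the table
- fader (a joint): travel of the dimmer's slide along the lamp's +y, 0 (dim) to 0.060 m (end stop, full brightness, wide end of the wedge); starts between 0 and 0.025. Takes about 1.5 N to slide and stays where it is left
- fader_top (a point): middle of the top of the dimmer's slide, a black cap with a white line, 14 mm along its travel (lamp's y), 28 mm across, 20 mm high, its top 57 mm above the table. It runs on top of the control box, 70 mm on the near side of the lamp's origin, free space all round. Can be pinched from above or pushed along
- labelled1: a bystander: the same size of jar as the one to check (58 mm across, 100 mm tall, 0.32 kg) but already labelled: blue round label with a white ring on the gold lid, white and blue band round the glass. It stands upright in a crate cell; origin at the centre of its underside. Leave it there
- labelled2: a bystander: the same size of jar as the one to check (58 mm across, 100 mm tall, 0.32 kg) but already labelled: blue round label with a white ring on the gold lid, white and blue band round the glass. It stands upright in a crate cell; origin at the centre of its underside. Leave it there
- labelled3: a bystander: the same size of jar as the one to check (58 mm across, 100 mm tall, 0.32 kg) but already labelled: blue round label with a white ring on the gold lid, white and blue band round the glass. It stands upright in a crate cell; origin at the centre of its underside. Leave it there
- labelled4: a bystander: the same size of jar as the one to check (58 mm across, 100 mm tall, 0.32 kg) but already labelled: blue round label with a white ring on the gold lid, white and blue band round the glass. It stands upright in a crate cell; origin at the centre of its underside. Leave it there
- stamp: bystander: blue self-inking hand stamp, 42 x 62 mm, 76 mm tall, standing on the table; origin at the centre of its underside
- twine: bystander: spool of brown twine standing on end, 60 mm across, 76 mm tall; origin at the centre of its underside
- label_roll: bystander: roll of white labels lying flat, 130 mm across, hole 76 mm, 45 mm high; origin at the centre of its underside
- phone: bystander: dark phone lying flat beyond the work, 74 x 152 mm, 9 mm thick; origin at the centre of its underside
There are look-alikes about, which are no part of the job. Leave any pink or turquoise look-alike of the jar alone.

How it is judged:
By the outcome, as a careful person would: the job done as asked, in the order asked, and still so for the second after the job is handed in, while the arm keeps its last pose, push and grip.
It also fails if it takes over 48 s, if anything falls off the work surface, if the arm or the gripper's body presses on something with over 40 N, if the wrist force passes 120 N, or if a joint passes its speed limit or range.

ROBOT

A 6-joint arm with a two-finger parallel gripper is mounted at the origin on the work surface. World frame = base frame: x ahead of the robot, y to its left, z up, the work surface at z = 0. Lengths are in m, angles in degrees, forces in N, time in s.
With the tool pointing down it reaches from about 0.4 to 0.825 m from the base axis. Payload 7 kg.
Tool frame: the origin (TCP) lies at the very end of the fingers, on their centre line; the grasp point (between the pads) lies 19 mm behind it (hold_point_z is the distance from the TCP to the grasp point, in m); x points along the fingers, y is the direction in which the jaws open and shut, and the axes are right-handed (so a half turn about x gives the same grasp; the last joint's range is limited). The gripper opens to 88 mm and grips with 3 to 60 N. Pads are 19 mm wide; open, the fingers measure 130 mm over their backs; the gripper's body (78 mm by 193 mm) begins 47 mm behind the grasp point.
Start: joints at [80.392, 20.546, 0.682, 0, -70.136, -16.507], TCP at [0.297, 0.606, 0.227] pointing down, gripper open.
Joint ranges: [-176.03, 176.03], [-82.01, 121.73], [-58.28, 71.71], [-173.87, 95.51], [-174.79, -0.11], [-173.66, 173.66]. Speed limits (degrees/s): [136.94, 136.94, 172.46, 180, 180, 180].

INTERFACE

Orientations are given as [roll, pitch, yaw] about the fixed x, y, z axes, in that order (R = Rz(yaw) Ry(pitch) Rx(roll)).
In Python, from plant import * gives the robot as it stands.
- The arm moves only by the shell command python3 -m crank 'ROWS'. ROWS is a JSON object of lists of equal length, an entry for each row: "delta_pos": the shift along the tool's x, y, z in m, a list of three; "turn": the turn, a rotation vector about the tool's x, y, z in degrees, a list of three; "grip": the opening, from 0 (shut) to 1 (fully open). A call has 1 to 12 rows; each row is the pose to reach, as a shift and turn from the pose commanded when the call began, along the tool's axes at that moment; what a row does not reach only later rows make up. A row lasts 1/12 s, in which the tool goes at most 41.7 mm and 7.16 degrees, less where a joint would pass 70% of its speed; a pose out of reach is approached as far as the arm can. A call with a gripper value outside its range is refused whole. The fingers move at their own pace and stop on an object; the grip force is fixed at half the most. Time passes only in rows, so rows that repeat a pose let the fingers close. It gives the time, the measured TCP pose, the force and the opening at its end, in the units of the state.
- get_obs(): the state, without advancing time (a new reading comes with each control period).
- snapshot(name): name is "scene" or "top" or "wrist"; returns a dict with "pixels" (420x560x3 uint8, blue, green, red), "range_z" (420x560 float32, m along the optical axis (not along the pixel's ray), 0 where there is no reading), "camera_matrix" (3x3 intrinsics, pixels), "k1" (the pictures are not rectified: a ray, as slopes to the right and down, at radius r is drawn at 1 + k1 r^2 times it, then the intrinsics apply), "eye" and "rotation" of the camera in the world. Camera axes: x right, y up, looking along -z (the intrinsics and any distortion apply to the point x, -y, -z); pixel columns grow to the right and rows downward; lengths in m; the calibration is good to about 2 mm. A picture is of the moment at which its call begins.
- close_job(): hands the job in, once; it reports no verdict.
The state is a dict: "clock": time; "joint_pos": joint angles; "qvel": joint speeds; "tau": joint torques, N m; "tool_pos": TCP position; "orientation": TCP orientation; "force": force on the tool from outside, world axes, zero at the start; "moment": the same for the moment, N m; "opening": finger opening in m.
Only numpy, scipy, OpenCV 4.12 (cv2) and the standard library are available. Lean on these libraries where they do the work, as an engineer would, in place of code of your own. Each camera call takes 0.05 s, during which the arm holds its last target. There are 200 camera calls.

## Working session

There is one attempt and no reset: what is moved stays moved. The work goes in short steps, Python scripts to look and compute and a shell command to move; the robot and the scene stay as the last step left them, time stands still between calls to the robot, and variables do not carry over. Pictures are saved under pics/ and viewed, about 8 in all and at most 12, crops included, and the job is handed in when it is done.

```bash
ls; mkdir -p pics; cat > h.py <<'E'
from plant import *
import numpy as np, cv2
from scipy.spatial.transform import Rotation as R
def snap(n,f):
    s=snapshot(n); cv2.imwrite('pics/'+f,s['pixels']); np.savez('pics/'+f+'.npz',**s); return s
def load(f): return dict(np.load('pics/'+f+'.npz'))
def rays(s,uv):
    K=np.array(s['camera_matrix']);uv=np.atleast_2d(np.array(uv,float))
    d=np.stack([(uv[:,0]-K[0,2])/K[0,0],(uv[:,1]-K[1,2])/K[1,1]],1);p=d.copy()
    for _ in range(20): p=d/(1+float(s['k1'])*(p**2).sum(1,keepdims=True))
    return np.c_[p[:,0],-p[:,1],-np.ones(len(p))]@np.array(s['rotation']).T
def atz(s,uv,z):
    r=rays(s,uv);e=np.array(s['eye']);return e+r*((z-e[2])/r[:,2])[:,None]
def depth(s,uv):
    r=rays(s,uv);uv=np.atleast_2d(np.array(uv)).astype(int)
    return np.array(s['eye'])+r*s['range_z'][uv[:,1],uv[:,0]][:,None]
def Rt(o): return R.from_euler('xyz',o,degrees=True)
E
python3 - <<'E'
from h import *
print(get_obs())
for n in('top','scene'):
    s=snap(n,n+'1.png');print(n,s['eye'],s['rotation'],s['k1'])
E
```

```text
pics
{'clock': 0.0, 'joint_pos': array([ 8.03924446e+01,  2.05903651e+01,  6.33643093e-01, -1.93012800e-02,
       -7.01363096e+01, -1.65080579e+01]), 'qvel': array([ 0.08836251,  0.02183148,  0.05800112,  0.01238293,  0.02588095,
       -0.01050978]), 'tau': array([ 1.42080757e-03, -5.82723856e+01,  2.93050396e+01,  6.99701115e+00,
        7.12331981e-03, -1.60876893e-04]), 'tool_pos': array([0.2969249 , 0.60563674, 0.22563635]), 'orientation': array([  95.47331534,   89.90521493, -110.6488709 ]), 'force': array([-0.07019413, -0.95219064, -0.84030448]), 'moment': array([0.01555472, 0.03764318, 0.05147647]), 'opening': 0.08762727802086666}
top [ 0.40809378 -0.04489943  1.38068194] [  9.80030591   1.56893038 -91.34261869] -0.09422875209010613
scene [1.261556  0.0189002 1.0338553] [34.85956275  0.23810382 92.62651234] -0.12702805872900433
```

```bash
sed -i "s/np.array(s\['rotation'\]).T/Rt(s['rotation']).as_matrix().T/" h.py
```

```text
(no output)
```

View pics/top1.png

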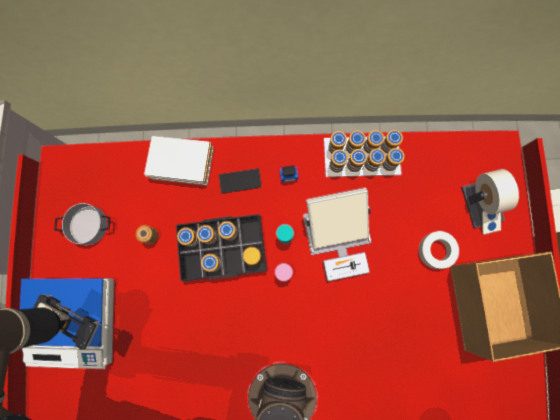

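View pics/scene1.png

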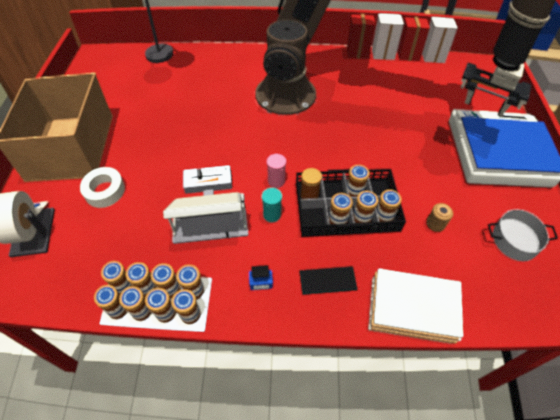

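```bash
python3 - <<'E'
from h import *
a=load('top1.png')['pixels']
c=a[180:290,170:380]
cv2.imwrite('pics/c1.png',cv2.resize(c,(798,418),interpolation=cv2.INTER_CUBIC))
E
```

```text
(no output)
```

View pics/c1.png

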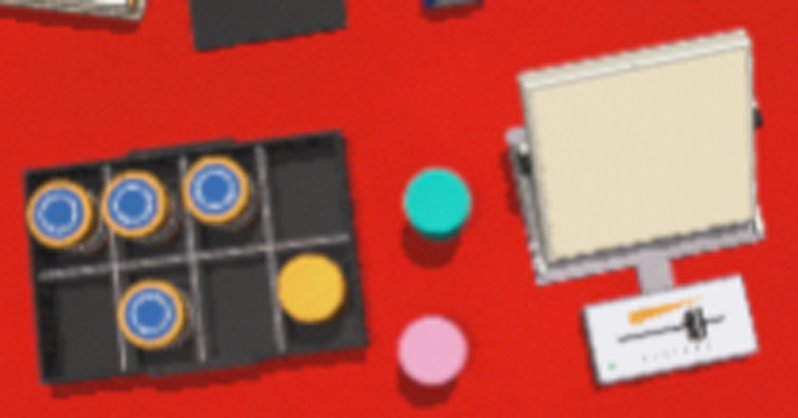

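```bash
python3 - <<'E'
from h import *
np.set_printoptions(precision=4,suppress=True)
s=load('top1.png')
f=lambda l:np.array(l)/3.8+[170,180]
print('jar',atz(s,f([[311,288]]),.105),depth(s,f([[311,288]])))
print('turq,pink',atz(s,f([[437,202],[433,350]]),.1),depth(s,f([[437,202],[433,350]]))[:,2])
print('fader',atz(s,f([[694,324]]),.057),depth(s,f([[694,324]])))
print('box corners TL TR BR BL',atz(s,f([[583,309],[742,276],[757,351],[600,385]]),.034))
b=atz(s,f([[583,309],[742,276],[757,351],[600,385]]),.034)
print('boxmid',b.mean(0))
d=b[0]+b[3]-b[1]-b[2];print('yaw y',np.degrees(np.arctan2(d[1],d[0]))-90)
print('slot',atz(s,f([[619,340],[724,318]]),.034))
# panel
pu=f([[x,y] for x in range(550,740,8) for y in range(85,235,8)])
P=depth(s,pu);c=P.mean(0);u,_,v=np.linalg.svd(P-c);n=v[2]*np.sign(v[2][2]);print('panel plane',n,c,np.abs((P-c)@n).max(),np.degrees(np.arctan2(n[1],n[0])))
# face corners by ray-plane
cr=f([[530,95],[745,45],[757,222],[553,262]]);r=rays(s,cr);e=np.array(s['eye']);X=e+r*(((c-e)@n)/(r@n))[:,None];print(X,X.mean(0))
print('crate corners',atz(s,f([[24,170],[342,131],[368,347],[42,382]]),.058))
print('labelled',atz(s,f([[213,190],[151,313]]),.105))
E
```

```text
jar [[0.485  0.0853 0.105 ]] [[0.4854 0.0859 0.0988]]
turq,pink [[ 0.5585 -0.0269  0.1   ]
 [ 0.4288 -0.0202  0.1   ]] [0.1009 0.0954]
fader [[ 0.4465 -0.2553  0.057 ]] [[ 0.4465 -0.2554  0.0564]]
box corners TL TR BR BL [[ 0.4637 -0.1576  0.034 ]
 [ 0.4898 -0.3055  0.034 ]
 [ 0.4208 -0.3155  0.034 ]
 [ 0.3943 -0.1704  0.034 ]]
boxmid [ 0.4421 -0.2373  0.034 ]
yaw y 10.188237074649905
slot [[ 0.4345 -0.1895  0.034 ]
 [ 0.4518 -0.2868  0.034 ]]
panel plane [-0.9976 -0.0617  0.0326] [ 0.5907 -0.2082  0.1163] 0.21327183509384373 -176.4578523686422
[[ 0.5934 -0.0962  0.41  ]
 [ 0.6043 -0.226   0.4985]
 [ 0.5856 -0.4202 -0.4411]
 [ 0.5621 -0.1792 -0.7033]] [ 0.5864 -0.2304 -0.059 ]
crate corners [[0.6031 0.3574 0.058 ]
 [0.6317 0.0597 0.058 ]
 [0.4335 0.0392 0.058 ]
 [0.4077 0.3371 0.058 ]]
labelled [[0.5738 0.1716 0.105 ]
 [0.4663 0.2267 0.105 ]]
```

```bash
cat >> h.py <<'E'
np.set_printoptions(precision=4,suppress=True)
L=np.array([.512,-.225,0]);YAW=10.2
def go(pos,Rm=None):
    """relative move (tool axes) from the measured pose"""
    o=get_obs();C=Rt(o['orientation']);Rm=C if Rm is None else Rm
    print('t',round(o['clock'],2),'tcp',o['tool_pos'],'F',o['force'],'open',o['opening'],'j',np.round(o['joint_pos'],1))
    print('delta',C.inv().apply(np.array(pos)-o['tool_pos']),'turn',(C.inv()*Rm).as_rotvec(degrees=True))
def tool(x,y):
    x=np.array(x,float);x/=np.linalg.norm(x);y=np.array(y,float);y-=x*(x@y);y/=np.linalg.norm(y)
    return R.from_matrix(np.c_[x,y,np.cross(x,y)])
c,s_=np.cos(np.radians(YAW)),np.sin(np.radians(YAW))
LX=np.array([c,s_,0]);LY=np.array([-s_,c,0])
E
python3 - <<'E'
from h import *
f=lambda l:np.array(l)/3.8+[170,180]
for nm,uv in (('top1.png',f([[x,y] for x in range(555,735,8) for y in range(90,230,8)])),):
    s=load(nm);z=s['range_z'][uv[:,1].astype(int),uv[:,0].astype(int)];print('zeros',(z==0).sum(),len(z))
    P=depth(s,uv);P=P[z>0]
    for _ in range(8):
        c0=np.median(P,0) if _==0 else P.mean(0)
        v=np.linalg.svd(P-c0)[2];n=v[2]*np.sign(v[2][2]);r=np.abs((P-c0)@n);P=P[r<max(.004,2*r.std())]
    print(n,c0,len(P),r.max(),'yaw',np.degrees(np.arctan2(-n[1],-n[0])),'tilt',np.degrees(np.arccos(n[2])))
    cr=f([[530,95],[745,45],[757,222],[553,262]]);rr=rays(s,cr);e=s['eye'];X=e+rr*(((c0-e)@n)/(rr@n))[:,None];print(X,X.mean(0))
    pm=np.array(L+.08*LX+[0,0,.11]);print('pred',pm,'offset from plane',(pm-c0)@n)
print(Rt(get_obs()['orientation']).as_matrix())
fad=np.array([.4465,-.2553,0])
for k in(1,-1):
    T=tool([0,0,-1],k*LX)
    p=fad-.032*LY;p[2]=.15;go(p,T)
E
```

```text
zeros 1 414
[-0.7013 -0.1172  0.7032] [ 0.5909 -0.2093  0.1098] 376 0.0038418804934470126 yaw 9.488325949698183 tilt 45.319279827935134
[[ 0.6384 -0.1086  0.174 ]
 [ 0.6751 -0.2914  0.1801]
 [ 0.5388 -0.3213  0.0392]
 [ 0.5072 -0.1313  0.0394]] [ 0.5899 -0.2132  0.1082]
pred [ 0.5907 -0.2108  0.11  ] offset from plane 0.0003979625285294613
[[-0.0005 -0.4403 -0.8979]
 [-0.0014 -0.8979  0.4403]
 [-1.      0.0015 -0.0001]]
t 0.1 tcp [0.297  0.6057 0.2257] F [0.1208 0.5423 0.1827] open 0.08766932228019507 j [ 80.4  20.6   0.6  -0.  -70.1 -16.5]
delta [ 0.0769  0.7329 -0.5323] turn [-126.3226    0.0879   -0.0549]
t 0.1 tcp [0.297  0.6057 0.2257] F [0.1208 0.5423 0.1827] open 0.08766932228019507 j [ 80.4  20.6   0.6  -0.  -70.1 -16.5]
delta [ 0.0769  0.7329 -0.5323] turn [53.6773 -0.0461 -0.0738]
```

```bash
python3 -m crank '{"delta_pos":[[-0.024,0.32,-0.383],[-0.024,0.32,-0.383],[-0.024,0.32,-0.383],[-0.024,0.32,-0.383],[-0.024,0.32,-0.383],[-0.024,0.32,-0.383],[-0.024,0.32,-0.383],[-0.024,0.32,-0.383],[-0.024,0.32,-0.383],[-0.024,0.32,-0.383],[-0.024,0.32,-0.383],[-0.024,0.32,-0.383]],"turn":[[53.7,0,0],[53.7,0,0],[53.7,0,0],[53.7,0,0],[53.7,0,0],[53.7,0,0],[53.7,0,0],[53.7,0,0],[53.7,0,0],[53.7,0,0],[53.7,0,0],[53.7,0,0]],"grip":[0,0,0,0,0,0,0,0,0,0,0,0]}'
python3 - <<'E'
from h import *
T=tool([0,0,-1],-LX);p=np.array([.4465,-.2553,0])-.034*LY;p[2]=.15;go(p,T)
E
```

```text
clock: 1.1
tool_pos: [0.5003, 0.1481, 0.2507]
orientation: [-7.9, 90.0, 92.3]
force: [1.5, 0.8, -0.4]
opening: 0.0133
t 1.1 tcp [0.5003 0.1481 0.2507] F [ 1.5113  0.8465 -0.3584] open 0.013304644571740241 j [ 38.    5.1 -16.3  -0.  -68.6 -27.8]
delta [ 0.1006  0.1244 -0.4215] turn [-0.001   0.01    0.0014]
```

```bash
python3 -m crank '{"delta_pos":[[0.1,0.124,-0.422],[0.1,0.124,-0.422],[0.1,0.124,-0.422],[0.1,0.124,-0.422],[0.1,0.124,-0.422],[0.1,0.124,-0.422],[0.1,0.124,-0.422],[0.1,0.124,-0.422],[0.1,0.124,-0.422],[0.1,0.124,-0.422],[0.1,0.124,-0.422],[0.1,0.124,-0.422]],"turn":[[0,0,0],[0,0,0],[0,0,0],[0,0,0],[0,0,0],[0,0,0],[0,0,0],[0,0,0],[0,0,0],[0,0,0],[0,0,0],[0,0,0]],"grip":[0,0,0,0,0,0,0,0,0,0,0,0]}'
python3 - <<'E'
from h import *
T=tool([0,0,-1],-LX);p=np.array([.4465,-.2553,0])-.034*LY;p[2]=.046;go(p,T)
s=snap('wrist','w1.png')
print(s['eye'],s['rotation'])
E
```

```text
clock: 2.1
tool_pos: [0.4506, -0.2913, 0.1483]
orientation: [71.2, 89.8, 171.2]
force: [0.8, 0.3, -0.7]
opening: 0.0006
t 2.1 tcp [ 0.4506 -0.2913  0.1483] F [ 0.78    0.28   -0.6627] open 0.0005530237697589915 j [-11.9  11.5 -22.9   0.  -55.8  21.8]
delta [ 0.1023 -0.0027  0.002 ] turn [-0.2693  0.0697 -0.2035]
[ 0.461  -0.3551  0.3063] [ -14.1606   -0.1724 -170.052 ]
```

View pics/w1.png

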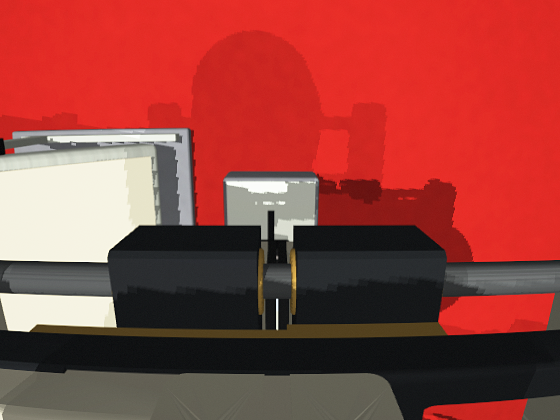

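```bash
python3 -m crank '{"delta_pos":[[0.04,-0.002,0],[0.08,-0.002,0],[0.102,-0.002,0],[0.102,-0.002,0],[0.102,-0.002,0],[0.102,-0.002,0.012],[0.102,-0.002,0.024],[0.102,-0.002,0.036],[0.102,-0.002,0.048],[0.102,-0.002,0.06],[0.102,-0.002,0.06],[0.102,-0.002,0.06]],"turn":[[0,0,0],[0,0,0],[0,0,0],[0,0,0],[0,0,0],[0,0,0],[0,0,0],[0,0,0],[0,0,0],[0,0,0],[0,0,0],[0,0,0]],"grip":[0,0,0,0,0,0,0,0,0,0,0,0]}'
python3 - <<'E'
from h import *
o=get_obs();d=o['tool_pos']-np.array([.4421,-.2373,0]);print(o['tool_pos'],d@LX,d@LY,o['force']@LY,o['force'])
E
python3 -m crank '{"delta_pos":[[0,0,0.002],[0,0,0.004],[0,0,0.006],[0,0,0.006]],"turn":[[0,0,0],[0,0,0],[0,0,0],[0,0,0]],"grip":[0,0,0,0]}'
python3 - <<'E'
from h import *
o=get_obs();d=o['tool_pos']-np.array([.4421,-.2373,0]);print(o['tool_pos'],d@LX,d@LY,o['force']@LY,o['force'])
E
```

```text
clock: 3.15
tool_pos: [0.4439, -0.2265, 0.049]
orientation: [-54.3, 90.0, 46.0]
force: [0.6, -0.5, -0.7]
opening: 0.0006
[ 0.4439 -0.2265  0.049 ] 0.0036351822718991415 0.010273147860104663 -0.6073660701412269 [ 0.5621 -0.516  -0.6829]
clock: 3.48
tool_pos: [0.4433, -0.2233, 0.0487]
orientation: [174.3, 89.9, -85.5]
force: [1.5, -12.1, -1.7]
opening: 0.0005
[ 0.4433 -0.2233  0.0487] 0.0036907669039173046 0.013548200553090124 -12.149269963376067 [  1.5034 -12.0739  -1.742 ]
```

```bash
python3 -m crank '{"delta_pos":[[0,0,-0.008],[-0.04,0,-0.008],[-0.08,0,-0.008],[-0.12,0,-0.008],[-0.16,0,-0.008],[-0.16,0,0.03],[-0.16,0,0.07],[-0.16,0,0.11],[-0.16,0,0.15],[-0.16,0,0.15]],"turn":[[0,0,0],[0,0,0],[0,0,0],[0,0,0],[0,0,0],[0,0,0],[0,0,0],[0,0,0],[0,0,0],[0,0,0]],"grip":[0,0,0,0,0.3,1,1,1,1,1]}'
python3 - <<'E'
from h import *
T=tool([0,0,-1],-LX);go([.485,.0853,.18],T)
s=snap('top','t2.png');cv2.imwrite('pics/c2.png',cv2.resize(s['pixels'][200:290,230:380],(750,450),interpolation=cv2.INTER_CUBIC))
E
```

```text
clock: 4.32
tool_pos: [0.4157, -0.0694, 0.2088]
orientation: [-36.6, 89.9, 63.9]
force: [0.1, -1.2, -0.1]
opening: 0.0348
t 4.32 tcp [ 0.4157 -0.0694  0.2088] F [ 0.1068 -1.1579 -0.0812] open 0.0348371934086103 j [ 17.5  -3.5 -30.8  -0.1 -62.7  -7. ]
delta [ 0.0292 -0.0962  0.1395] turn [0.2579 0.0901 0.0666]
```

View pics/c2.png

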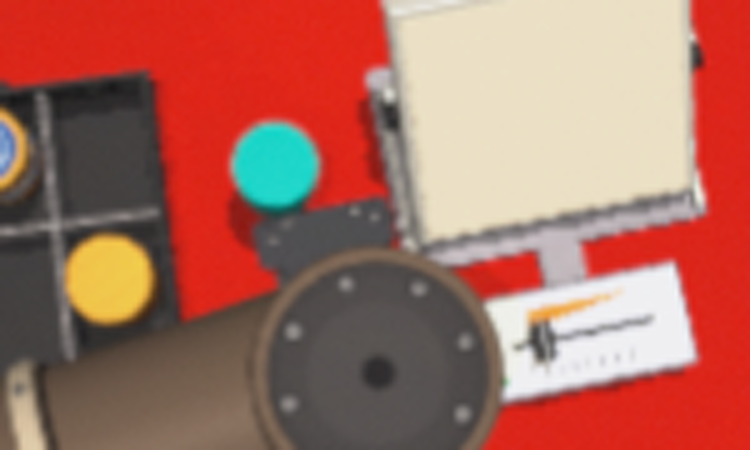

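```bash
python3 -m crank '{"delta_pos":[[0.029,-0.096,0.14],[0.029,-0.096,0.14],[0.029,-0.096,0.14],[0.029,-0.096,0.14],[0.029,-0.096,0.14],[0.029,-0.096,0.14],[0.029,-0.096,0.14],[0.029,-0.096,0.14],[0.029,-0.096,0.14],[0.029,-0.096,0.14]],"turn":[[0,0,0],[0,0,0],[0,0,0],[0,0,0],[0,0,0],[0,0,0],[0,0,0],[0,0,0],[0,0,0],[0,0,0]],"grip":[1,1,1,1,1,1,1,1,1,1]}'
python3 - <<'E'
from h import *
T=tool([0,0,-1],-LX);go([.485,.0853,.074],T)
s=snap('wrist','w2.png')
E
```

```text
clock: 5.2
tool_pos: [0.4861, 0.0795, 0.1799]
orientation: [-64.6, 90.0, 35.5]
force: [-0.3, -0.3, 0.7]
opening: 0.0877
t 5.2 tcp [0.4861 0.0795 0.1799] F [-0.2906 -0.3273  0.6777] open 0.08765228071641419 j [ 32.2   5.4 -25.7  -0.  -58.8 -22.1]
delta [0.1059 0.0002 0.0059] turn [-0.0999  0.0157  0.0333]
```

View pics/w2.png

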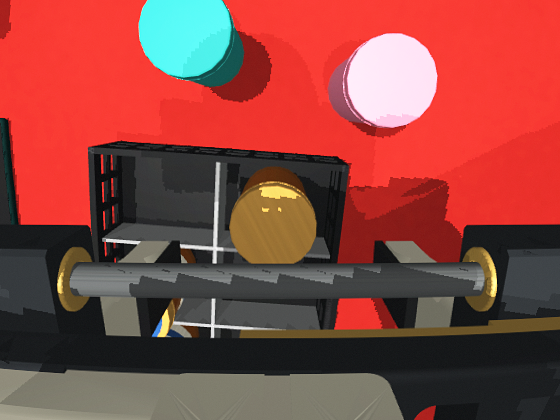

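```bash
python3 - <<'E'
from h import *
s=load('w2.png');print(atz(s,[[274,226]],.105),depth(s,[[274,226]]),atz(s,[[231,222],[316,222]],.105))
E
python3 -m crank '{"delta_pos":[[0.03,0,0.006],[0.06,0,0.006],[0.09,0,0.006],[0.107,0,0.006],[0.107,0,0.006],[0.107,0,0.006],[0.107,0,0.006]],"turn":[[0,0,0],[0,0,0],[0,0,0],[0,0,0],[0,0,0],[0,0,0],[0,0,0]],"grip":[1,1,1,1,1,1,1]}'
```

```text
[[0.4854 0.0869 0.105 ]] [[0.4854 0.0868 0.1053]] [[0.5135 0.0892 0.105 ]
 [0.459  0.0794 0.105 ]]
clock: 5.83
tool_pos: [0.4861, 0.0867, 0.0739]
orientation: [-81.1, 89.9, 19.1]
force: [0.2, 0.3, 1.2]
opening: 0.0878
```

Jar centred at (0.4855, 0.0868) and the TCP is on it. Close.

```bash
python3 -m crank '{"delta_pos":[[0,0,0],[0,0,0],[0,0,0],[0,0,0],[0,0,0],[0,0,0],[0,0,0],[0,0,0],[0,0,0],[0,0,0]],"turn":[[0,0,0],[0,0,0],[0,0,0],[0,0,0],[0,0,0],[0,0,0],[0,0,0],[0,0,0],[0,0,0],[0,0,0]],"grip":[0,0,0,0,0,0,0,0,0,0]}'
python3 -m crank '{"delta_pos":[[-0.02,0,0],[-0.04,0,0],[-0.07,0,0],[-0.1,0,0],[-0.13,0,0],[-0.16,0,0],[-0.18,0,0],[-0.18,0,0],[-0.18,0,0],[-0.18,0,0]],"turn":[[0,0,0],[0,0,0],[0,0,0],[0,0,0],[0,0,0],[0,0,0],[0,0,0],[0,0,0],[0,0,0],[0,0,0]],"grip":[0,0,0,0,0,0,0,0,0,0]}'
python3 - <<'E'
from h import *
n=np.array([-.707*c,-.707*s_,.707]);C=L+.08*LX+[0,0,.11]
T=tool(-n,-LX)
print(T.as_matrix())
tcp=C+n*(.06+.069)   # TCP sits 69 mm above the jar base
print('final',tcp);go(tcp,T)
go(tcp+.1*n,T)
go([.40,-.16,.30])
E
```

```text
clock: 6.67
tool_pos: [0.4858, 0.0868, 0.073]
orientation: [-82.3, 89.9, 17.9]
force: [2.1, -0.5, 5.4]
opening: 0.0575
clock: 7.5
tool_pos: [0.4838, 0.0861, 0.2506]
orientation: [91.1, 89.8, -168.7]
force: [-0.2, -0.3, -4.7]
opening: 0.0573
[[ 0.6959 -0.6959 -0.1771]
 [ 0.1252 -0.1252  0.9842]
 [-0.7071 -0.7071  0.    ]]
final [ 0.501  -0.227   0.2012]
t 7.5 tcp [0.4838 0.0861 0.2506] F [-0.2048 -0.255  -4.7133] open 0.057349367979993085 j [ 33.    2.2 -19.5  -0.1 -68.5 -22.8]
delta [ 0.0495  0.0381 -0.3113] turn [ -0.0411  -0.0212 -45.1979]
t 7.5 tcp [0.4838 0.0861 0.2506] F [-0.2048 -0.255  -4.7133] open 0.057349367979993085 j [ 33.    2.2 -19.5  -0.1 -68.5 -22.8]
delta [-0.0209  0.1091 -0.3113] turn [ -0.0411  -0.0212 -45.1979]
t 7.5 tcp [0.4838 0.0861 0.2506] F [-0.2048 -0.255  -4.7133] open 0.057349367979993085 j [ 33.    2.2 -19.5  -0.1 -68.5 -22.8]
delta [-0.049   0.126  -0.2275] turn [0. 0. 0.]
```

```bash
python3 -m crank '{"delta_pos":[[-0.01,0.01,-0.02],[-0.02,0.02,-0.045],[-0.02,0.03,-0.075],[-0.02,0.04,-0.105],[-0.02,0.05,-0.135],[-0.02,0.06,-0.165],[-0.02,0.07,-0.195],[-0.02,0.08,-0.225],[-0.02,0.09,-0.255],[-0.02,0.1,-0.28],[-0.02,0.109,-0.3],[-0.02,0.109,-0.311]],"turn":[[0,0,-1],[0,0,-4],[0,0,-8],[0,0,-12],[0,0,-16],[0,0,-20],[0,0,-24],[0,0,-28],[0,0,-32],[0,0,-36],[0,0,-40],[0,0,-43]],"grip":[0,0,0,0,0,0,0,0,0,0,0,0]}'
python3 - <<'E'
from h import *
n=np.array([-.707*c,-.707*s_,.707]);C=L+.08*LX+[0,0,.11]
T=tool(-n,-LX);go(C+n*.129,T)
s=snap('scene','s2.png');cv2.imwrite('pics/c3.png',cv2.resize(s['pixels'][80:280,110:320],(630,600),interpolation=cv2.INTER_CUBIC))
E
```

```text
clock: 8.5
tool_pos: [0.4288, -0.2253, 0.2667]
orientation: [-88.9, 50.3, 11.1]
force: [-0.8, 0.4, -4.8]
opening: 0.0571
t 8.5 tcp [ 0.4288 -0.2253  0.2667] F [-0.8364  0.3668 -4.7609] open 0.05708591521900984 j [-25.9 -12.  -28.2 -32.9 -45.1  53.5]
delta [ 0.0954 -0.0126 -0.0154] turn [-0.3991  0.5885 -5.2667]
```

View pics/c3.png

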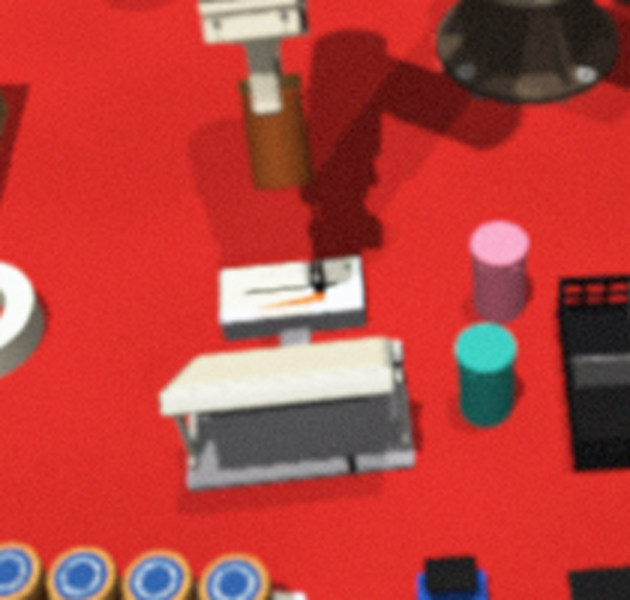

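```bash
python3 -m crank '{"delta_pos":[[0,0,0],[0.01,0,0],[0.02,0,0],[0.03,0,0],[0.04,0,0],[0.05,0,0],[0.05,0,0],[0.05,0,0],[0.05,0,0]],"turn":[[0,0,-1],[0,0,-2],[0,0,-2.2],[0,0,-2.2],[0,0,-2.2],[0,0,-2.2],[0,0,-2.2],[0,0,-2.2],[0,0,-2.2]],"grip":[0,0,0,0,0,0,0,0,0]}'
python3 - <<'E'
from h import *
n=np.array([-.707*c,-.707*s_,.707]);C=L+.08*LX+[0,0,.11]
T=tool(-n,-LX);go(C+n*.129,T)
E
```

```text
clock: 9.3
tool_pos: [0.4621, -0.2184, 0.2304]
orientation: [-89.1, 48.1, 11.1]
force: [0.5, 0.4, -4.2]
opening: 0.0573
t 9.3 tcp [ 0.4621 -0.2184  0.2304] F [ 0.4645  0.4199 -4.1917] open 0.0572550754584059 j [-25.4  -7.4 -29.2 -38.9 -39.2  59.9]
delta [ 0.0461 -0.008  -0.0157] turn [-0.2911  0.5859 -3.093 ]
```

```bash
python3 -m crank '{"delta_pos":[[0.005,-0.002,-0.003],[0.013,-0.004,-0.007],[0.022,-0.006,-0.012],[0.031,-0.008,-0.0157],[0.04,-0.008,-0.0157],[0.046,-0.008,-0.0157],[0.046,-0.008,-0.0157],[0.046,-0.008,-0.0157],[0.046,-0.008,-0.0157]],"turn":[[-0.3,0.3,-1],[-0.3,0.6,-2],[-0.3,0.6,-3.1],[-0.3,0.6,-3.1],[-0.3,0.6,-3.1],[-0.3,0.6,-3.1],[-0.3,0.6,-3.1],[-0.3,0.6,-3.1],[-0.3,0.6,-3.1]],"grip":[0,0,0,0,0,0,0,0,0]}'
python3 - <<'E'
from h import *
n=np.array([-.707*c,-.707*s_,.707]);C=L+.08*LX+[0,0,.11]
T=tool(-n,-LX);go(C+n*.129,T)
s=snap('scene','s3.png');t=snap('top','t3.png');w=snap('wrist','w3.png')
a=cv2.resize(s['pixels'][130:260,150:290],(400,371),interpolation=cv2.INTER_CUBIC)
b=cv2.resize(t['pixels'][170:300,270:410],(400,371),interpolation=cv2.INTER_CUBIC)
cv2.imwrite('pics/c4.png',np.hstack([a,b]))
E
```

```text
clock: 10.05
tool_pos: [0.5006, -0.2272, 0.2015]
orientation: [-90.0, 45.0, 10.1]
force: [0.0, 1.0, -4.0]
opening: 0.0576
t 10.05 tcp [ 0.5006 -0.2272  0.2015] F [ 0.0462  1.0137 -3.9733] open 0.057562830144199356 j [-28.5  -1.4 -27.3 -48.3 -36.3  71.6]
delta [ 0.0005 -0.0001  0.0002] turn [-0.0174 -0.0501  0.0214]
```

View pics/c4.png

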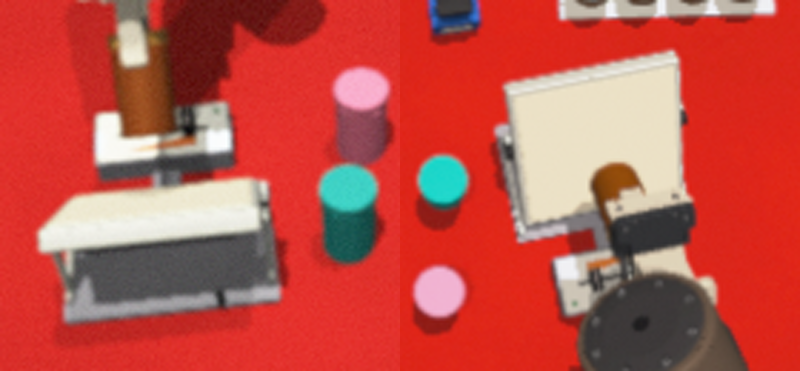

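View pics/w3.png

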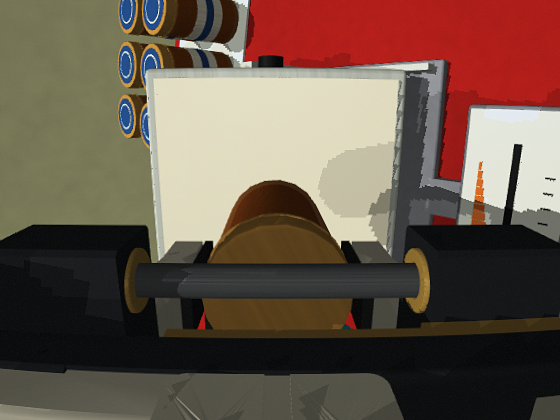

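```bash
python3 - <<'E'
from h import *
s=snap('wrist','w4.png')
def pl(uv):
    P=depth(s,uv)
    for _ in range(6):
        m=np.median(P,0) if _==0 else P.mean(0);n=np.linalg.svd(P-m)[2][2];n*=np.sign(n[2]);r=np.abs((P-m)@n);P=P[r<max(.002,2*r.std())]
    return n,m,len(P)
g=lambda a,b,c,d:[[u,v] for u in range(a,b,3) for v in range(c,d,3)]
ln,lm,k=pl(g(235,322,228,258));pn,pm,k2=pl(g(170,390,90,165))
print('lid',ln,lm,k,'panel',pn,pm,k2,'angle',np.degrees(np.arccos(ln@pn)))
# jar side silhouette: lid ellipse edges; lid plane height above panel
print('lid height over panel',(lm-pm)@pn)
rr=rays(s,[[204,275],[353,275],[278,214]]);e=np.array(s['eye']);X=e+rr*(((lm-e)@ln)/(rr@ln))[:,None];print('lid rim L,R,top',X)
mid=(X[0]+X[1])/2
# panel corners from the wrist: face top-left/right edges
rr=rays(s,[[157,120],[398,120],[157,80],[403,75]]);Y=e+rr*(((pm-e)@pn)/(rr@pn))[:,None];print('panel L,R @row120, far corners',Y,np.linalg.norm(Y[0]-Y[1]))
C=L+.08*LX+[0,0,.11];print('C',C, 'expected lid centre',C+.16*np.array([-.707*c,-.707*s_,.707]))
pc=(Y[2]+Y[3])/2+.098*LY;print('panel centre est',pc)
o=get_obs();print(o['qvel'],o['force'])
E
```

```text
lid [-0.6969 -0.1676  0.6973] [ 0.4803 -0.2508  0.2244] 276 panel [-0.6979 -0.1166  0.7067] [ 0.5989 -0.2653  0.1079] 1812 angle 2.9751979828255837
lid height over panel 0.16342177937510888
lid rim L,R,top [[ 0.4961 -0.2353  0.2439]
 [ 0.4586 -0.2418  0.2048]
 [ 0.4822 -0.2609  0.2239]]
panel L,R @row120, far corners [[ 0.665  -0.2586  0.1742]
 [ 0.5367 -0.2819  0.0437]
 [ 0.6688 -0.2881  0.1731]
 [ 0.5412 -0.3149  0.0426]] 0.18453680821513324
C [ 0.5907 -0.2108  0.11  ] expected lid centre [ 0.4794 -0.2309  0.2231]
panel centre est [ 0.5876 -0.2051  0.1079]
[-0.1944  0.0025  0.0339 -0.0662  0.1026 -0.0257] [ 0.1098 -0.3881 -3.9181]
```

```bash
python3 - <<'E'
from h import *
def pl(P):
    for _ in range(8):
        m=np.median(P,0) if _==0 else P.mean(0);n=np.linalg.svd(P-m,full_matrices=False)[2][2];n*=np.sign(n[2]);r=np.abs((P-m)@n);P=P[r<max(.0015,2*r.std())]
    return n,m,len(P)
g=lambda a,b,c,d:[[u,v] for u in range(a,b,2) for v in range(c,d,2)]
A=[];B=[]
for i in range(8):
    s=snapshot('wrist');A.append(depth(s,g(230,326,228,260)));B.append(depth(s,g(225,332,302,326)));p=depth(s,g(170,390,90,165))
    print(pl(A[-1])[0],pl(p)[0])
a=np.vstack(A);b=np.vstack(B)
n1,m1,k=pl(a);print(n1,m1,k,'az',np.degrees(np.arctan2(-n1[1],-n1[0])))
h=(b-m1)@n1;print('lower part offset from plane: median',np.median(h[np.abs(h)<.012]),(np.abs(h)<.012).mean())
q=np.vstack([a,b[np.abs(h)<.008]]);n2,m2,k=pl(q);print('joint',n2,m2,k,'az',np.degrees(np.arctan2(-n2[1],-n2[0])),'tilt',np.degrees(np.arccos(n2[2])))
E
```

```text
[-0.3889  0.8859  0.253 ] [-0.6973 -0.119   0.7068]
[-0.7019 -0.1513  0.696 ] [-0.6974 -0.118   0.7069]
[-0.4006  0.8844  0.2395] [-0.6972 -0.1201  0.7068]
[-0.4044  0.8825  0.2402] [-0.6974 -0.1179  0.7069]
[-0.7255 -0.002   0.6882] [-0.6966 -0.1225  0.7069]
[-0.7049 -0.1191  0.6992] [-0.6971 -0.1209  0.7068]
[-0.4015  0.8842  0.2387] [-0.6979 -0.1183  0.7064]
[-0.39    0.8857  0.2519] [-0.6977 -0.1191  0.7064]
[-0.4021  0.884   0.2383] [ 0.4791 -0.2515  0.2254] 1551 az -65.53864621488475
lower part offset from plane: median 9.338919087518653e-05 0.005208333333333333
joint [-0.4019  0.8842  0.238 ] [ 0.4778 -0.2525  0.2269] 1578 az -65.55775793939914 tilt 76.22987347293203
```

```bash
python3 - <<'E'
from h import *
s=load('w4.png');o=get_obs();T=Rt(o['orientation']);p0=o['tool_pos']
def proj(X):
    q=Rt(s['rotation']).inv().apply(X-s['eye']);p=np.c_[q[:,0],-q[:,1]]/-q[:,2:];p=p*(1+float(s['k1'])*(p**2).sum(1,keepdims=True))
    K=s['camera_matrix'];return p@K[:2,:2].T+K[:2,2]
t=np.linspace(0,2*np.pi,200)
im=s['pixels'].copy()
def circ(a,r,sw):  # distance ahead of tcp, swing about jaw axis through grasp point
    X=np.c_[np.full(200,a+.019),r*np.cos(t),r*np.sin(t)];X=R.from_euler('y',sw,degrees=True).apply(X)-[.019,0,0]
    return proj(T.apply(X)+p0)
for sw,col in((0,(0,255,0)),(3,(255,0,255)),(-3,(255,255,0))):
    b=circ(.069,.028,sw);l=circ(-.031,.029,sw);print(sw,'base top',b[b[:,1].argmin()],'lid top',l[l[:,1].argmin()],'lid L/R',l[:,0].min(),l[:,0].max())
    for k in(b,l): cv2.polylines(im,[np.round(k*8).astype(np.int32)],True,col,1,cv2.LINE_AA,3)
cv2.imwrite('pics/c5.png',cv2.resize(im[160:350,180:380],(630,598),interpolation=cv2.INTER_CUBIC))
E
```

```text
0 base top [275.6401 173.0005] lid top [274.5881 214.4496] lid L/R 198.50168760264756 351.94350907171406
3 base top [275.6373 166.0009] lid top [274.5606 217.4031] lid L/R 198.55569769087188 351.88603504273425
-3 base top [275.6413 180.0366] lid top [274.6156 211.7425] lid L/R 198.45316772433955 351.9833403678891
```

View pics/c5.png

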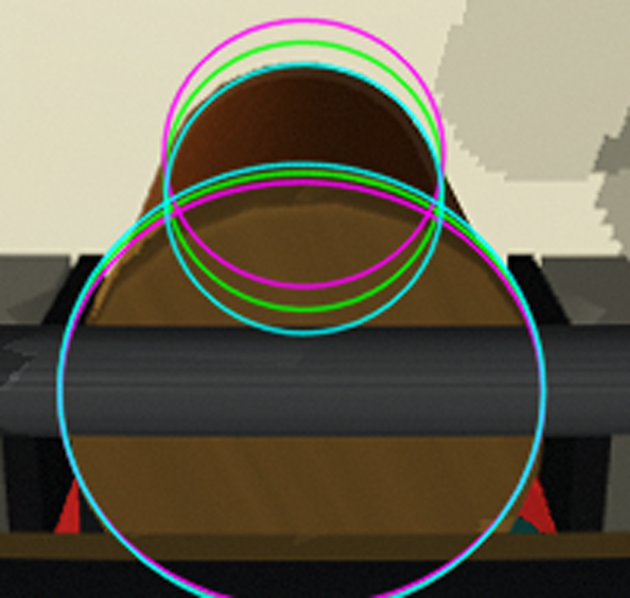

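```bash
python3 -m crank '{"delta_pos":[[0,0,0],[0,0,0],[0,0,0],[0,0,0]],"turn":[[0,0,0],[0,0,0],[0,0,0],[0,0,0]],"grip":[0,0,0,0]}' && python3 -c "
from h import *
a=load('top1.png')['pixels'][200:290,170:300];b=snapshot('top')['pixels'][200:290,170:300]
d=cv2.absdiff(a,b).max(2);ys,xs=np.where(d>90);print(len(xs),xs.mean()+170 if len(xs) else '',ys.mean()+200 if len(xs) else '',xs.min()+170 if len(xs) else '',xs.max()+170 if len(xs) else '')
print(close_job())"
```

```text
clock: 10.98
tool_pos: [0.5006, -0.2275, 0.2013]
orientation: [-90.0, 45.0, 10.1]
force: [0.4, -0.2, -4.4]
opening: 0.0571
240 251.15833333333333 255.15 243 259
the job is handed in; nothing more can be done
None
```

I carried out both steps in order and handed the job in at about 11 s, with the jar still held in front of the panel.

- **Dimmer:** I pushed it with closed fingers until it hit the end stop, where the force rose to 12 N at the predicted position. A top picture then showed the cap at the wide end of the wedge.
- **Jar:** I gripped the unlabelled jar by its lid, lifted it straight out of its cell and tipped it 45°. Its base now faces the middle of the panel, nominally 6 cm away.

**Last checks:**
- The tool was within about 1 mm and 0.1° of the planned pose. The grip opening held at 57 mm, and the outside force was about 4 N, which fits the jar's weight.
- Around the crate, the only change from the first top picture is the emptied cell; the labelled jars and the two look-alikes there had not moved. I made no such before-and-after check of the stamp, twine, label roll or phone.

**Where the checks disagreed:**
- Estimating the lid's tilt from the wrist camera's depth data was too noisy to use. One reading showed 3° off, and the repeats varied widely.
- Overlaying the expected jar outline on the wrist picture put the jar's outlines about 8 to 11 pixels from where they were expected. I read this as a sideways offset of about 2 to 4 mm and a tilt of about 1.5° at most.
- The wrist camera's estimate of the panel's middle was off in the same direction by a similar amount. I took this as camera bias and made no correction.

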